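# Charge the vibratory finishing bowl

### The arm

A 6-joint arm with a two-finger parallel gripper is mounted at the origin on the work surface. World frame = base frame: x ahead of the robot, y to its left, z up, the work surface at z = 0. Lengths are in m, angles in degrees, forces in N, time in s.
With the tool pointing down it reaches from about 0.325 to 0.85 m from the base axis. Payload 15.5 kg.
Tool frame: the origin (TCP) lies at the very end of the fingers, on their centre line; the grasp point (between the pads) lies arm.grip_depth behind it (arm.grip_depth is the distance from the TCP to the grasp point, in m); z points along the fingers, y is the line along which they close (so a half turn about z gives the same grasp; the last joint's range is limited). The gripper opens to 91 mm and grips with 3 to 60 N. Pads are 32 mm wide; open, the fingers measure 118 mm over their backs; the gripper's body (76 mm by 178 mm) begins 60 mm behind the grasp point.
Start: joints at [-73.94, 28.281, 77.091, -0, 74.628, -5.472], TCP at [0.229, -0.581, 0.182] pointing down, gripper open.
Joint ranges: [-166.48, 166.48], [-47.26, 123.95], [12.59, 153.08], [-70.14, 250.14], [6.76, 159.57], [-176.63, 176.63]. Speed limits (degrees/s): [108.29, 108.29, 147.25, 172.46, 172.46, 172.46].

### API

Orientations are given as a 3x3 rotation matrix whose columns are the frame's x, y, z axes.
In Python, from rig import arm gives the robot as it stands. Calls block until the motion is done:
- arm.move_to(position, orientation): joint-space move of the TCP to a pose.
- arm.move_l(position, orientation=None, feed=0.15): straight line of the TCP; orientation=None keeps the orientation; feed is the mean speed in m/s.
- arm.move_joints(angles): joint-space move.
- arm.grip(opening): finger opening in m; the grip force is fixed at half the most; returns when the fingers have stopped.
- arm.sleep(seconds).
- arm.solve_ik(position, orientation): joint angles nearest the present ones, or None.
- arm.snapshot(name): name is "side" or "top" or "wrist"; returns the picture (400x640x3 uint8, red, green, blue); there is no depth.
- arm.get_calibration(name): a dict with "intrinsics" (3x3 intrinsics, pixels), "k1" (the pictures are not rectified: a ray, as slopes to the right and down, at radius r is drawn at 1 + k1 r^2 times it, then the intrinsics apply), "cam_to_world" (4x4, takes a point from camera to world coordinates). Camera axes: x right, y down, z forward; pixel columns grow to the right and rows downward; lengths in m; the calibration is good to about 2 mm. A picture is of the moment at which its call begins: read the wrist's pose just before it. get_calibration takes no time and is no camera call; for the wrist camera it gives the pose at the moment of the call.
A pose or a line that the arm cannot do raises arm.Unreachable and nothing moves.
- arm.sign_off(): hands the job in; it is judged then, once.
Readings, each from a call of its own:
- arm.current_t(): time.
- arm.current_joint_positions(): joint angles.
- arm.current_dq(): joint speeds.
- arm.current_tau(): joint torques, N m.
- arm.current_ee_pos(): TCP position.
- arm.current_tool_rot(): TCP orientation.
- arm.current_force(): force on the tool from outside, world axes, zero at the start.
- arm.current_torque(): the same for the moment, N m.
- arm.current_width(): finger opening in m.
- arm.current_grasp_force(): force on a finger pad.
Only numpy, scipy, OpenCV 4.12 (cv2) and the standard library are available. Lean on these libraries where they do the work, as an engineer would, in place of code of your own. Each camera call takes 0.05 s, during which the arm holds its last target. There are 200 camera calls.

### The job

Get the finishing machine ready to deburr a sample: take the loose lid off its bowl and set it flat in the lid rest, then pick the finned housing section out of the crate of offcuts, leaving the others in the crate, and put it in the bowl. After that, bring all the ceramic media from the tub into the bowl with the scoop, never touching the chunks in the tub with the fingers (one that spills elsewhere may be picked up by hand). Finally leave the scoop standing flat and upright in the empty tub and put the lid back on the bowl so that it sits level and centred on the rim; leave the bottle and the roll of tape where they are.

Things in the scene. Friction and masses are not known exactly. Their poses are not given: they have to be found in the camera images.
- bowl: bench vibratory finishing machine, bolted down: dark square foot 150 mm, blue round motor housing, on top an open round grey bowl, outer diameter 160 mm, inner 150 mm (126 mm at the floor), rim 116 mm above the bench, inner floor 40 mm above the bench. Origin: centre of its underside; z up
- bowl_floor (a point): centre of the bowl's inner floor
- bowl_rim (a point): centre of the bowl's mouth, at rim height
- lid: loose round black lid of the bowl, 0.16 kg: flange disc 164 mm across, 5 mm thick; under it a plug 128 mm across, 8 mm deep, that drops loosely inside the rim; on it an upright grey round knob 28 mm across, 40 mm high. Origin: centre of the plug's underside; flange underside at z = 8 mm, flange top 13 mm, knob top 53 mm
- lid_rest: shallow square steel tray, fixed, the holder for the lid: 196 x 196 mm outside, walls 5 mm thick, 20 mm high, floor 5 mm. Origin: centre of its underside
- lid_rest_in (a point): centre of the lid rest's inner floor; the lid lies here on its plug, origin 0 mm above this point
- tub: long open grey plastic tub, fixed, holding the media: 325 (x) x 124 (y) x 60 (z) mm outside, walls and floor 5 mm. x runs along its length, pointing away from the robot; the inner end at +x slopes up at 50 degrees from x = 118 mm at the floor to 158 mm, the other walls are upright. Origin: centre of its underside. At the start all chunks lie in its +x half
- scoop: loose aluminium hand scoop, 0.24 kg: flat pan x -56 to 56 mm, 96 mm wide, floor 2.5 mm, open at the front (+x), back wall 50 mm high, sides 44 mm high behind x = 6 mm, 26 mm in front. A black upright at the back (x -66 to -56) carries a level flat-sided black handle bar over the pan: x -56 to 44 mm, 16 mm wide (y), z 81 to 107 mm. Origin: centre of the pan's underside, z up
- crate: open cardboard-coloured crate of aluminium offcuts, fixed: 212 (x) x 214 (y) x 45 mm outside, walls and floor 5 mm. Origin: centre of its underside
- section: the finned housing section: a short hollow rectangular aluminium extrusion, 64 mm long (x), 40 mm wide (y), 38 mm high, its through opening 30 x 20 mm along x, with five low fins on its top face (the top 8 mm). The only finned piece in the crate. Origin: centre of its underside
- rod: solid round aluminium bar, diameter 24 mm, 82 mm long (x), lying in the crate. Origin at its underside as built
- flat_bar: flat aluminium bar 82 x 32 x 10 mm in the crate. Origin: centre of its underside
- tube: plain square aluminium tube 80 x 24 x 24 mm in the crate. Origin: centre of its underside
- bottle: white round bottle with a black cap, 60 mm across, 150 mm high, standing on the bench; a bystander. Origin: centre of its underside
- tape: roll of brown tape lying flat, 100 mm across, 25 mm high; a bystander. Origin: centre of its underside
- media0: chunk of white ceramic finishing media: a rod with round ends, 28 mm thick, 36 mm long along its x. Origin: its centre. Between 5 and 8 chunks are there
- media1: chunk of white ceramic finishing media: a rod with round ends, 28 mm thick, 36 mm long along its x. Origin: its centre. Between 5 and 8 chunks are there
- media2: chunk of white ceramic finishing media: a rod with round ends, 28 mm thick, 36 mm long along its x. Origin: its centre. Between 5 and 8 chunks are there
- media3: chunk of white ceramic finishing media: a rod with round ends, 28 mm thick, 36 mm long along its x. Origin: its centre. Between 5 and 8 chunks are there
- media4: chunk of white ceramic finishing media: a rod with round ends, 28 mm thick, 36 mm long along its x. Origin: its centre. Between 5 and 8 chunks are there
- media5: chunk of white ceramic finishing media: a rod with round ends, 28 mm thick, 36 mm long along its x. Origin: its centre. Between 5 and 8 chunks are there
- media6: chunk of white ceramic finishing media: a rod with round ends, 28 mm thick, 36 mm long along its x. Origin: its centre. Between 5 and 8 chunks are there
- media7: chunk of white ceramic finishing media: a rod with round ends, 28 mm thick, 36 mm long along its x. Origin: its centre. Between 5 and 8 chunks are there
There are look-alikes about, which are no part of the job. Of the things that look like the lid, the middle-sized one is meant.

How it is judged:
By the outcome, as a careful person would: the job done as asked, in the order asked, and still so for the second after the job is handed in, with the robot touching nothing.
Of media0, media1, media2, media3, media4, media5, media6, media7 only 5 to 8 are there at a start; the rules pass over those that are not, and their reading is None.
At some moment in a run one of scoop, section may be knocked a few centimetres aside while the robot is not near it.
Once in a run the grip may slacken for a moment while it holds something.
It also fails if it takes over 189 s, if anything falls off the work surface, if the arm or the gripper's body presses on something with over 40 N, if the wrist force passes 120 N, or if a joint passes its speed limit or range.

## Working session

There is one attempt and no reset: what is moved stays moved. The work goes in short steps, each a Python script; the robot and the scene stay as the last script left them, time stands still between calls to the robot, and variables do not carry over. Pictures are saved under pics/ and viewed, at most 14 in all, crops included, and the job is handed in when it is done.

```bash
ls; mkdir -p pics; cat > h.py <<'E'
import numpy as np, cv2
from rig import arm
def snap(n,f):
    c=arm.get_calibration(n); im=arm.snapshot(n)
    cv2.imwrite(f'pics/{f}.png',im[:,:,::-1]); np.save(f'pics/{f}.npy',c['cam_to_world']); return im,c
def proj(c,P,M=None):
    M=c['cam_to_world'] if M is None else M
    p=(np.asarray(P,float)-M[:3,3])@M[:3,:3]; s=p[...,:2]/p[...,2:]
    r2=(s**2).sum(-1,keepdims=True); s=s*(1+c['k1']*r2); K=c['intrinsics']
    return np.stack([K[0,0]*s[...,0]+K[0,2],K[1,1]*s[...,1]+K[1,2]],-1)
def unproj(c,uv,z,M=None):
    M=c['cam_to_world'] if M is None else M
    K=c['intrinsics']; uv=np.atleast_2d(np.asarray(uv,float))
    d=np.stack([(uv[:,0]-K[0,2])/K[0,0],(uv[:,1]-K[1,2])/K[1,1]],-1); s=d.copy()
    for _ in range(20): s=d/(1+c['k1']*(s**2).sum(-1,keepdims=True))
    w=np.c_[s,np.ones(len(s))]@M[:3,:3].T
    t=(z-M[2,3])/w[:,2:3]; return M[:3,3]+t*w
def Rd(yaw):  # tool down, closing axis y at: x tool dir=yaw
    a=np.radians(yaw); c,s=np.cos(a),np.sin(a)
    return np.array([[c,s,0],[s,-c,0],[0,0,-1.]])
E
python3 - <<'E'
from h import *
for n in('top','side'):
    im,c=snap(n,n+'0'); print(n,c['intrinsics'].round(1).tolist(),c['k1'],c['cam_to_world'].round(3).tolist())
print(arm.grip_depth,arm.current_t(),arm.current_tool_rot().round(2) )
E
```

```text
pics
top [[446.0, 0.0, 316.3], [0.0, 446.0, 200.9], [0.0, 0.0, 1.0]] -0.08841016468280981 [[-0.02, -0.998, 0.068, 0.517], [-0.999, 0.022, 0.029, -0.021], [-0.031, -0.067, -0.997, 1.282], [0.0, 0.0, 0.0, 1.0]]
side [[404.2, 0.0, 316.9], [0.0, 404.2, 201.5], [0.0, 0.0, 1.0]] -0.10379731612795105 [[0.989, -0.103, 0.106, 0.482], [-0.148, -0.729, 0.668, -0.72], [0.009, -0.676, -0.737, 0.889], [0.0, 0.0, 0.0, 1.0]]
0.0188 0.1 [[ 0.93  0.37 -0.  ]
 [ 0.37 -0.93  0.  ]
 [ 0.   -0.   -1.  ]]
```

View pics/top0.png

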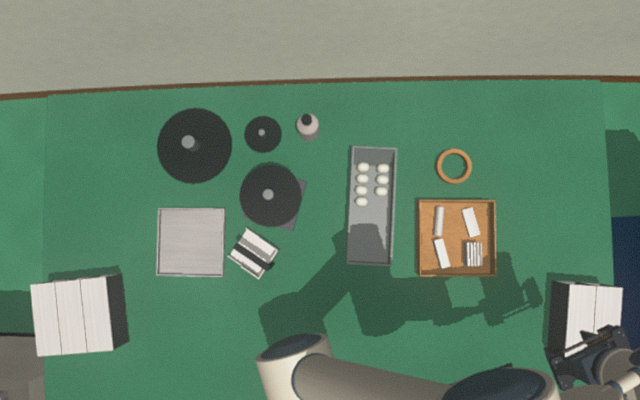

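View pics/side0.png

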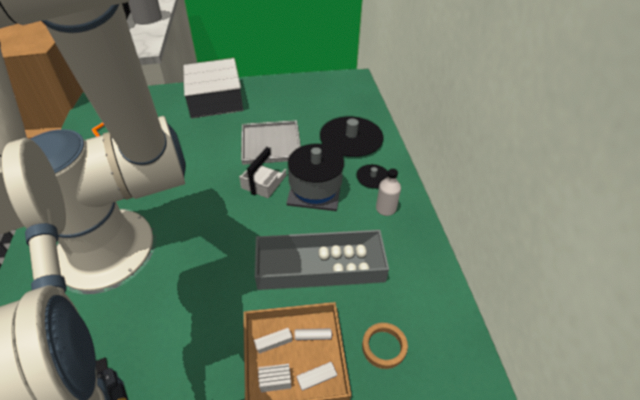

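The top view shows the bowl with its lid at (270,195), the lid rest at (191,242), the scoop at (253,253), the tub at (372,205) with 7 chunks, and the crate at (457,237) with the finned section at (474,253). I'll enlarge it for pixel-accurate corners.

```bash
python3 - <<'E'
import cv2
im=cv2.imread('pics/top0.png')
a=cv2.resize(im[140:285,150:310],None,fx=4.9,fy=4.1,interpolation=cv2.INTER_CUBIC)
cv2.imwrite('pics/c1.png',a)
b=cv2.resize(im[140:285,340:500],None,fx=4.9,fy=4.1,interpolation=cv2.INTER_CUBIC)
cv2.imwrite('pics/c2.png',b)
E
```

```text
(no output)
```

View pics/c1.png

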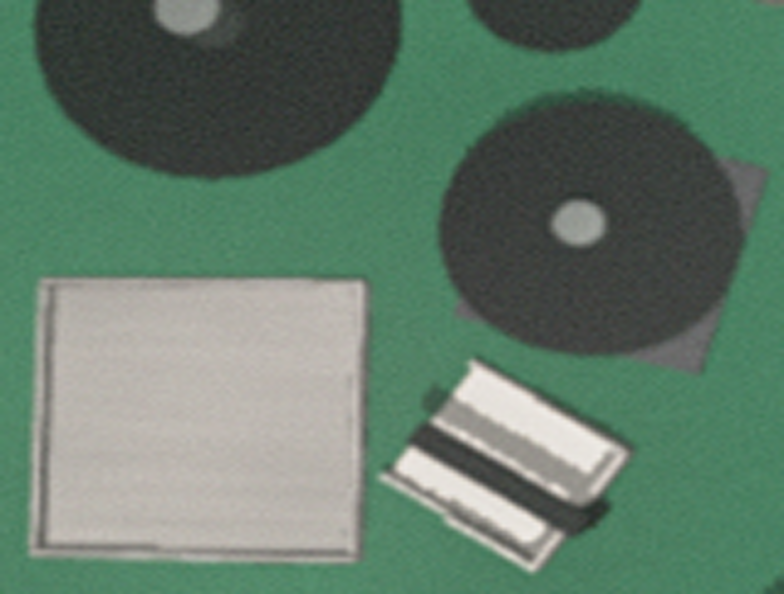

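View pics/c2.png

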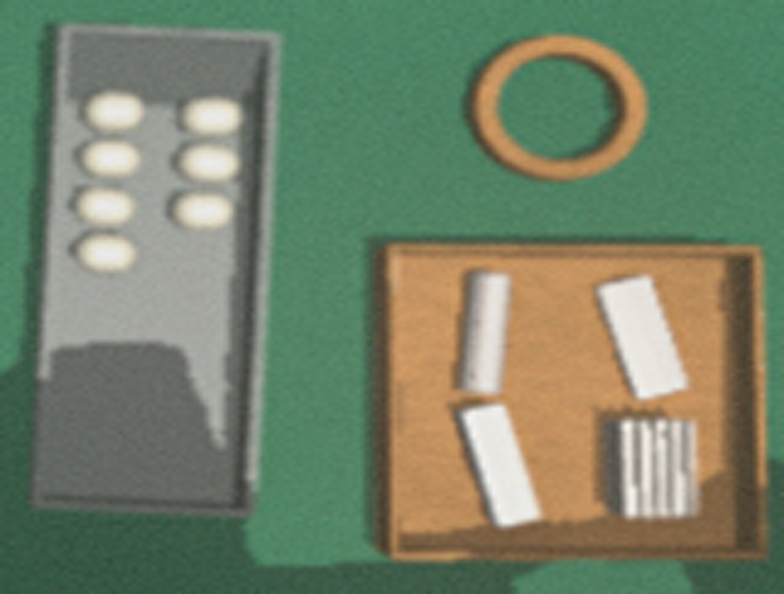

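Enlarged crops: the scoop's upright is at crop 1 (600,515), so its open front points up-left. Lid knob is at (579,222). In crop 2 the section is at (659,468), with its fins along world x. Next I turn these into positions.

```bash
python3 - <<'E'
from h import *
c=arm.get_calibration('top')
def P(l,z,o):
    l=np.array(l,float); return unproj(c,np.c_[o+l[:,0]/4.9,140+l[:,1]/4.1],z)[:,:2]
def show(n,p):
    print(n,'mean',p.mean(0).round(4),p.round(3).tolist())
show('rest',P([(38,280),(368,280),(358,558),(30,552)],.02,150))
show('lid',P([(591,225)],.121,150)); show('knob',P([(579,222)],.161,150))
show('handle',P([(416,435),(603,512)],.107,150))
show('foot',P([(767,172),(700,373),(460,312)],.01,150))
show('scoop f',P([(472,362),(383,478)],.026,150)); show('scoop b',P([(632,450),(535,570)],.05,150))
show('tub',P([(60,25),(282,35),(253,515),(33,508)],.06,340))
show('crate',P([(387,243),(762,247),(768,555),(385,557)],.045,340))
show('sec',P([(620,420),(695,420),(698,517),(622,517)],.043,340))
show('media',P([(114,112),(109,158),(104,206),(106,253),(211,117),(208,163),(203,210)],.02,340))
E
```

```text
rest mean [0.4935 0.3804] [[0.592, 0.477], [0.587, 0.278], [0.395, 0.286], [0.4, 0.482]]
lid mean [0.6146 0.1328] [[0.615, 0.133]]
knob mean [0.6132 0.1338] [[0.613, 0.134]]
handle mean [0.4563 0.1813] [[0.482, 0.232], [0.431, 0.131]]
foot mean [0.5808 0.1181] [[0.659, 0.043], [0.519, 0.085], [0.564, 0.226]]
scoop f mean [0.4896 0.2424] [[0.529, 0.216], [0.45, 0.269]]
scoop b mean [0.4281 0.1492] [[0.468, 0.121], [0.388, 0.177]]
tub mean [ 0.5841 -0.1377] [[0.75, -0.088], [0.74, -0.213], [0.419, -0.186], [0.427, -0.064]]
crate mean [ 0.491  -0.3738] [[0.6, -0.27], [0.592, -0.484], [0.384, -0.479], [0.388, -0.262]]
sec mean [ 0.4437 -0.4195] [[0.477, -0.398], [0.476, -0.441], [0.41, -0.441], [0.412, -0.397]]
media mean [ 0.652  -0.1395] [[0.696, -0.119], [0.664, -0.116], [0.63, -0.112], [0.598, -0.112], [0.691, -0.176], [0.659, -0.173], [0.626, -0.169]]
```

```bash
cat >> h.py <<'E'
def best(p,yaws):
    q0=np.array(arm.current_joint_positions()); b=None
    for y in yaws:
        q=arm.solve_ik(p,Rd(y))
        if q is None: continue
        s=abs(np.array(q)-q0).max()
        if b is None or s<b[0]: b=(s,y)
    return b[1]
def st(m=''):
    print(m,'t%.1f'%arm.current_t(),np.round(arm.current_ee_pos(),4),'w%.4f f%.1f'%(arm.current_width(),arm.current_grasp_force()),np.round(arm.current_force(),1))
def ang(s): return [s,s+180,s-180]
E
python3 - <<'E'
from h import *
L=np.array([.6138,.1335]); R=np.array([.4935,.3804])
y=best([*L,.2],range(-180,180,15)); print(y)
arm.grip(.06)
arm.move_to([*L,.20],Rd(y)); arm.move_l([*L,.131],feed=.15); st('at')
arm.grip(.0); st('grip')
arm.move_l([*L,.21],feed=.2); st('lift')
arm.move_l([*R,.20],feed=.3); st('over')
arm.move_l([*R,.05],feed=.2); arm.move_l([*R,.0295],feed=.05); st('down')
arm.grip(.06); arm.move_l([*R,.15],feed=.25); st('up')
C=np.array([.4437,-.4195]); y=best([*C,.2],ang(0)); print(y)
arm.move_to([*C,.2],Rd(y)); snap('wrist','w1'); st()
snap('top','top1')
E
python3 - <<'E'
import cv2,sys
sys.path.insert(0,'.')
im=cv2.imread('pics/top1.png')[140:290,150:500]
w=cv2.imread('pics/w1.png')
import numpy as np
a=cv2.resize(im,(640,275)); b=cv2.resize(w,(500,312))
o=np.zeros((590,640,3),'uint8'); o[:275]=a; o[276:588,:500]=b; cv2.imwrite('pics/m1.png',o)
E
```

```text
-180
at t4.2 [0.6143 0.1334 0.1317] w0.0602 f0.0 [0.1 0.8 1.4]
grip t5.2 [0.6138 0.1335 0.131 ] w0.0003 f0.0 [-0.6 -0.4  0.5]
lift t5.7 [0.6138 0.1335 0.2102] w0.0007 f0.0 [ 0.6  0.1 -1.1]
over t6.8 [0.4939 0.3793 0.1997] w0.0004 f0.0 [-0.1 -0.3  0. ]
down t8.3 [0.4934 0.3804 0.0293] w0.0004 f0.0 [ 0.  -0.8 -0.9]
up t9.9 [0.4934 0.3803 0.1502] w0.0595 f0.0 [-0.4 -0.3 -1.2]
180
 t12.8 [ 0.4442 -0.4189  0.2   ] w0.0598 f0.0 [ 0.3 -0.2 -0.2]
```

View pics/m1.png

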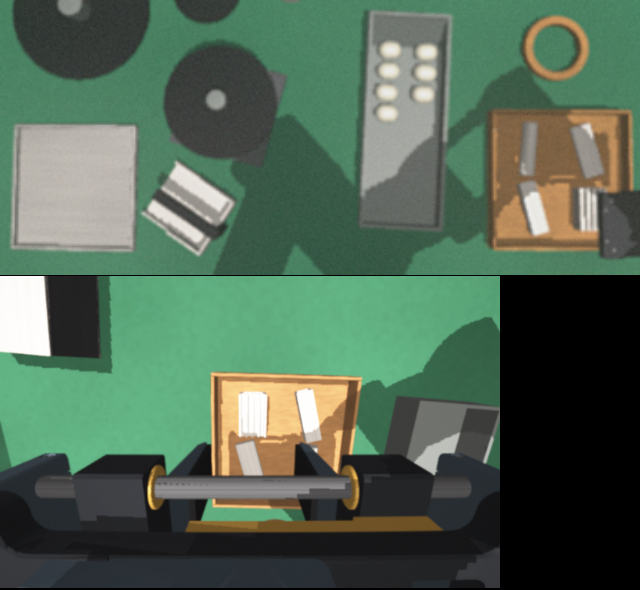

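The composite shows the lid still on the bowl: the fingers closed on nothing. In the wrist view the section is at about (324,176). I'll check frame consistency.

```bash
python3 - <<'E'
from h import *
c=arm.get_calibration('wrist'); print(c['cam_to_world'].round(3), c['intrinsics'][0,0])
print(proj(c,[[.4437,-.4195,.043],[.444,-.419,.2],[.6,-.27,.045],[.592,-.484,.045],[.384,-.479,.045]]).round(0))
print(unproj(c,[[324,176]],.043))
t=arm.get_calibration('top');print(proj(t,[[.4437,-.4195,.043],[.444,-.419,.2],[.444,-.419,.3],[.6138,.1335,.161]]).round(1))
E
```

```text
[[-0.002  0.969  0.249  0.375]
 [ 1.     0.002  0.    -0.418]
 [-0.     0.249 -0.969  0.403]
 [ 0.     0.     0.     1.   ]] 319.7680789234171
[[322. 177.]
 [321. 222.]
 [440. 300.]
 [270. 294.]
 [268. 124.]]
[[ 0.44203519 -0.41715433  0.043     ]]
[[474.5 254.3]
 [494.9 257.4]
 [511.4 260.1]
 [268.3 193.9]]
```

View pics/w1.png

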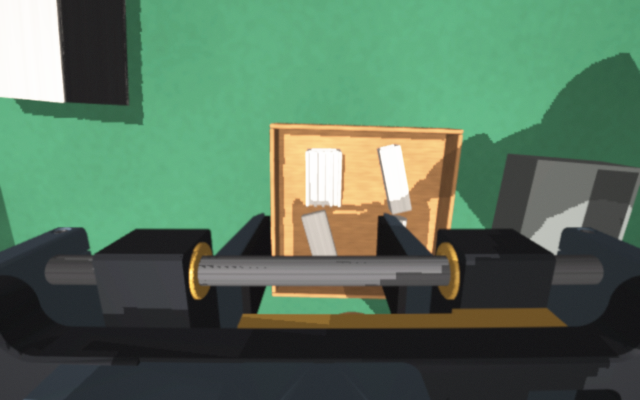

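```bash
python3 - <<'E'
from h import *
c=arm.get_calibration('side')
print(proj(c,[[.6138,.1335,.161],[.6138,.1335,.121],[.6138,.0515,.121],[.6958,.1335,.121],[.5318,.1335,.121],[.4437,-.4195,.043]]).round(1))
im=cv2.imread('pics/side0.png')[120:220,270:410]
cv2.imwrite('pics/s1.png',cv2.resize(im,None,fx=5,fy=5,interpolation=cv2.INTER_CUBIC))
E
```

```text
[[316.  149.6]
 [315.9 160.4]
 [320.3 180.4]
 [344.2 157.8]
 [287.2 163.1]
 [273.5 373.6]]
```

View pics/s1.png

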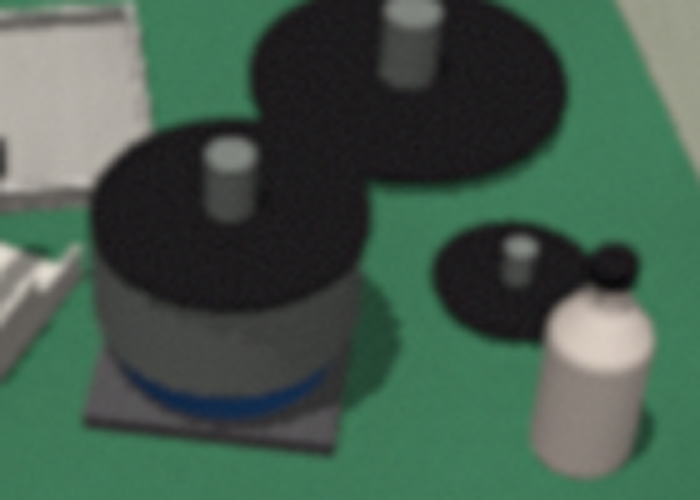

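```bash
python3 - <<'E'
from h import *
c=arm.get_calibration('wrist')
im=cv2.imread('pics/w1.png')
for z,col in((.2,(0,0,255)),(.22,(0,255,255)),(.24,(255,0,0))):
  for y in(-.419-.03,-.419+.03):
    for x in(.428,.46):
      p=proj(c,[x,y,z]); cv2.circle(im,tuple(int(v*16) for v in p),24,col,-1,cv2.LINE_AA,4)
cv2.imwrite('pics/w1z.png',cv2.resize(im[180:350,200:440],None,fx=3.3,fy=3.3))
E
```

```text
(no output)
```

View pics/w1z.png

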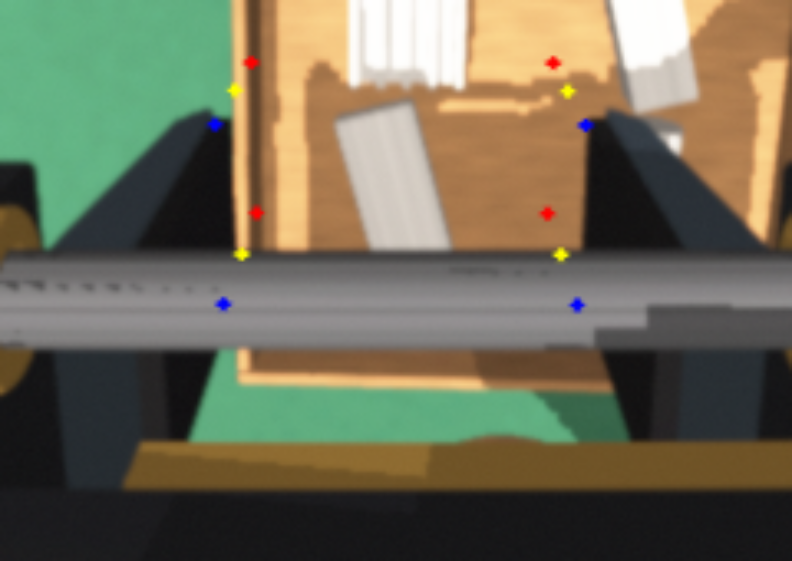

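The overlay shows the fingertips about 35 mm short of the reported TCP (they match z ≈ .236 rather than .200). That explains the missed grasp, so I'll confirm by touching the knob top gently.

```bash
python3 - <<'E'
from h import *
L=np.array([.6138,.1335])
arm.grip(0)
y=best([*L,.2],ang(0)); arm.move_to([*L,.175],Rd(y)); f0=np.array(arm.current_force()); st()
z=.175
while z>.112:
    z-=.003; arm.move_l([*L,z],feed=.06)
    f=arm.current_force()[2]-f0[2]
    if abs(f)>4: break
st('contact'); print(z,f)
arm.move_l([*L,.2]); 
E
```

```text
t15.9 [0.614  0.1325 0.1751] w0.0003 f0.0 [ 0.4 -0.9 -0.3]
contact t19.9 [0.6142 0.1335 0.129 ] w0.0007 f13.8 [-8.9 -1.1 27.5]
0.12699999999999995 27.825617662049773
```

Contact came at commanded z ≈ .129 against a knob top of .161, so the real fingertips lie about 32 mm behind the reported TCP. I'll build that into the helpers and redo the lid.

```bash
cat >> h.py <<'E'
OFF=.032
def C(p,R): return np.asarray(p,float)+OFF*R[:,2]     # wanted fingertip position -> command
def ml(p,R,feed=.2): arm.move_l(C(p,R),R,feed=feed)
def mt(p,R): arm.move_to(C(p,R),R)
def lower(p,R,zend,step=.002,thr=3.):
    z=p[2]; f0=arm.current_force()[2]
    while z>zend+1e-6:
        z=max(z-step,zend); ml([p[0],p[1],z],R,.05)
        if arm.current_force()[2]-f0>thr: break
    return z
E
python3 - <<'E'
from h import *
L=np.array([.6138,.1335]); R=np.array([.4935,.3804])
y=best([*L,.17],ang(0)); M=Rd(y)
arm.grip(.06); ml([*L,.133],M,.15); arm.grip(0); st('grip')
if arm.current_width()>.02:
    ml([*L,.21],M); st('lift')
    ml([*R,.20],M,.3); ml([*R,.05],M); z=lower([*R,.04],M,.025); st('down'); print(z)
    arm.grip(.06); ml([*R,.15],M,.25); st('up')
im,c=snap('top','top2')
S=unproj(c,[[474.5,254.3]],.043)[0,:2]; print(S)
E
python3 -c "
import cv2;im=cv2.imread('pics/top2.png')[130:290,150:500];cv2.imwrite('pics/m2.png',cv2.resize(im,(790,361),interpolation=cv2.INTER_CUBIC))"
```

```text
grip t22.9 [0.6139 0.1335 0.1012] w0.0274 f30.0 [-0.9  0.3  5.1]
lift t23.4 [0.6135 0.1334 0.1775] w0.0276 f30.0 [ 0.4  0.3 -2.4]
down t26.8 [ 0.4937  0.3805 -0.0019] w0.0274 f30.0 [0.4 0.1 2.8]
0.029999999999999992
up t28.1 [0.4934 0.3803 0.1182] w0.0604 f0.0 [-0.2  0.   0.2]
[ 0.4435818  -0.41963438]
```

View pics/m2.png

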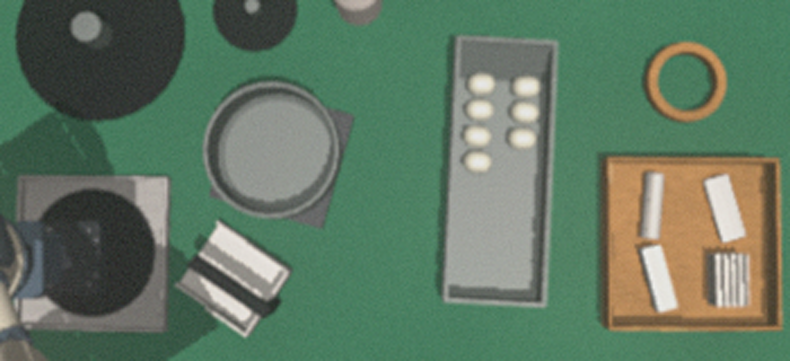

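The lid lies flat in the rest at (95,250) with the bowl open, and the section is still at (730,278). Next is the section.

```bash
python3 - <<'E'
from h import *
S=np.array([.4437,-.4195]); B=np.array([.6138,.1235])
y=best([*S,.2],ang(-1)); M=Rd(y)
arm.grip(.068); mt([*S,.12],M); ml([*S,.013],M,.15); st('at')
arm.grip(0); st('grip')
w=arm.current_width()
if w>.035:
    ml([*S,.20],M,.2); st('lift'); 
    yb=best([*B,.20],ang(-1)); Mb=Rd(yb)
    mt([*B,.20],Mb); st('over')
    ml([*B,.065],Mb); z=lower([*B,.06],Mb,.046); st('down'); print(z)
    arm.grip(.066); ml([*B,.22],Mb,.25); st('up')
# IK feasibility of pouring headings: scoop frame -> tip: scoop grip at (xg,0,zt)
g=np.array([-6,0,75])/1000
Bc=np.array([.6138,.1335])
for h in range(-180,180,30):
    a=np.radians(h); Z=np.array([[np.cos(a),-np.sin(a),0],[np.sin(a),np.cos(a),0],[0,0,1]])
    r=[]
    for th in(0,30,45,55):
        t=np.radians(th); Y=np.array([[np.cos(t),0,np.sin(t)],[0,1,0],[-np.sin(t),0,np.cos(t)]])
        W=Z@Y; lip=np.array([*Bc,.135])-Z[:,0]*.02
        o=lip-W@[.056,0,0]
        for k in(1,-1):
            T=W@np.diag([k,-k,-1.]); q=arm.solve_ik(C(o+W@g,T),T); r.append('-' if q is None else '%d/%d'%(q[3],q[5]))
    print(h,r)
E
```

```text
at t32.2 [ 0.4441 -0.4199 -0.0183] w0.0683 f0.0 [ 0.1  0.2 -0.3]
grip t32.8 [ 0.4438 -0.4196 -0.0187] w0.0399 f30.0 [-0.7  0.7  6. ]
lift t33.8 [ 0.4432 -0.4189  0.1669] w0.0395 f30.0 [-0.   0.7 -1.7]
over t35.9 [0.614  0.1225 0.168 ] w0.0400 f30.0 [ 0.1 -0.9 -0.7]
down t38.2 [0.6141 0.1235 0.0162] w0.0399 f30.0 [0.5 0.2 4. ]
0.04799999999999999
up t39.7 [0.613  0.1234 0.1867] w0.0661 f0.0 [ 0.4  0.6 -0.5]
-180 ['0/-83', '0/96', '-8/-75', '-8/104', '-62/-19', '-62/160', '209/69', '209/-110']
-150 ['0/-110', '0/69', '23/-134', '23/45', '69/175', '69/-4', '105/134', '105/-45']
-120 ['0/-137', '0/42', '32/-171', '32/8', '55/161', '55/-18', '67/144', '67/-35']
-90 ['0/-165', '0/14', '30/164', '30/-15', '43/151', '43/-28', '50/143', '50/-36']
-60 ['0/164', '0/-15', '24/143', '24/-36', '33/139', '33/-40', '39/137', '39/-42']
-30 ['0/131', '0/-48', '15/121', '15/-58', '22/122', '22/-57', '28/125', '28/-54']
0 ['0/97', '0/-82', '3/95', '3/-84', '4/96', '4/-83', '6/98', '6/-81']
30 ['0/63', '0/-116', '-10/69', '-10/-110', '-15/67', '-15/-112', '-21/62', '-21/-117']
60 ['0/30', '0/-149', '-20/45', '-20/-134', '-29/45', '-29/-134', '-36/43', '-36/-136']
90 ['0/0', '-', '-28/23', '-28/-156', '-39/31', '-39/-148', '-46/34', '-46/-145']
120 ['0/-29', '0/150', '-32/1', '-', '-48/19', '-48/-160', '-57/30', '-57/-149']
150 ['0/-57', '0/122', '-29/-26', '-29/153', '-60/7', '-60/-172', '-', '-']
```

Section placed. Now a check of the scoop from above it, with its model outline projected at the estimated pose.

```bash
cat >> h.py <<'E'
def Ws(h,th):  # scoop rotation: heading h, front-down pitch th
    a,t=np.radians(h),np.radians(th)
    Z=np.array([[np.cos(a),-np.sin(a),0],[np.sin(a),np.cos(a),0],[0,0,1]])
    return Z@np.array([[np.cos(t),0,np.sin(t)],[0,1,0],[-np.sin(t),0,np.cos(t)]])
G=np.array([-.006,0,.078])   # fingertip in the scoop frame
def sp(o,h,th): # scoop origin pose -> command pose
    W=Ws(h,th); T=W@np.diag([1,-1,-1.]); return C(np.asarray(o)+W@G,T),T
def overlay(im,c,M,o,h):
    P=lambda a:(np.asarray(a)/1000)@Ws(h,0).T+o
    for l in ([(-56,-8,107),(44,-8,107),(44,8,107),(-56,8,107),(-56,-8,107)],[(56,-48,0),(56,48,0),(56,48,26),(6,48,26),(6,48,44),(-56,48,44),(-56,-48,44),(6,-48,44),(6,-48,26),(56,-48,26),(56,-48,0)]):
        cv2.polylines(im,[(proj(c,P(l),M)*16).astype(int).reshape(-1,1,2)],False,(0,0,255),1,cv2.LINE_AA,4)
E
python3 - <<'E'
from h import *
arm.grip(.05)
o=np.array([.461,.191,0]); p,T=sp(o,63.2,0); p[2]+=.10
arm.move_to(p,T); st(); print(np.round(arm.current_joint_positions(),1))
arm.sleep(.3); im,c=snap('wrist','w2'); st()
im=im[:,:,::-1].copy(); overlay(im,c,c['cam_to_world'],o,63.2); cv2.imwrite('pics/w2o.png',im)
E
```

```text
t42.1 [0.4585 0.1856 0.1461] w0.0500 f0.0 [ 0.1 -0.2 -0.3]
[15.1 20.4 97.8 -0.  61.9 41.9]
 t42.4 [0.4584 0.1856 0.146 ] w0.0498 f0.0 [ 0.3 -0.1 -0.3]
```

View pics/w2o.png

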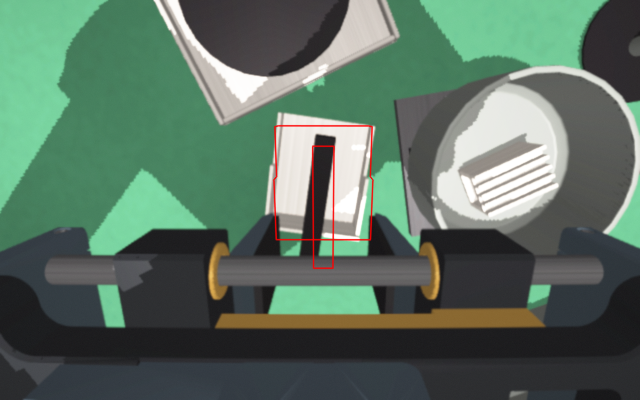

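The wrist view shows the scoop turned a few degrees from the estimate, with its handle front at (325,136) instead of (323,146). The finned section is in the bowl. I'll refit the pose from corner pixels, then grasp.

```bash
python3 - <<'E'
from h import *
from scipy.optimize import least_squares
c=arm.get_calibration('wrist'); M=np.load('pics/w2.npy')
X=np.array([(44,8,107),(44,-8,107),(56,48,26),(56,-48,26),(-56,48,50),(-56,-48,50)])/1000
U=np.array([(315,135),(335,137),(279,113),(375,126),(267,234),(361,241)],float)
f=lambda q:(proj(c,X@Ws(q[2],0).T+[q[0],q[1],0],M)-U).ravel()
s=least_squares(f,[.461,.191,60],x_scale=[.01,.01,5]); print(s.x,s.fun.round(1))
o=np.array([*s.x[:2],0]); h=s.x[2]
p,T=sp(o,h,0); p[2]+=.05
arm.move_to(p,T); arm.sleep(.2); im,c=snap('wrist','w3'); im=im[:,:,::-1].copy(); overlay(im,c,c['cam_to_world'],o,h); cv2.imwrite('pics/w3o.png',im)
np.save('sc.npy',s.x)
E
```

```text
[ 0.4615335   0.19791025 57.15492769] [-0.1  1.3  1.2  1.6 -1.4  1.4 -0.3 -0.8 -0.9 -3.6  1.1 -1. ]
```

View pics/w3o.png

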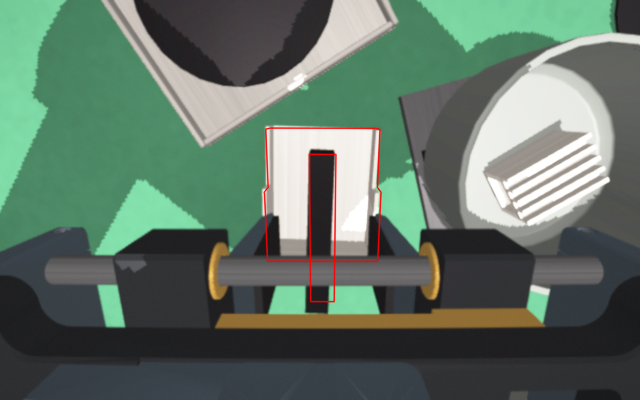

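The refitted outline matches. Next: grasp the scoop, carry it into the near end of the tub and touch down.

```bash
cat >> h.py <<'E'
TC=np.array([.584,-.1377]); TH=-4.53
def tub(x,z): 
    a=np.radians(TH); return np.array([TC[0]+x*np.cos(a),TC[1]+x*np.sin(a),z])
def sl(o,h,th,feed=.15): p,T=sp(o,h,th); arm.move_l(p,T,feed=feed)
def sj(o,h,th): p,T=sp(o,h,th); arm.move_to(p,T)
E
python3 - <<'E'
from h import *
x,y,h=np.load('sc.npy'); o=np.array([x,y,0])
sl(o,h,0,.15); st('at'); arm.grip(0); st('grip')
if arm.current_width()>.012:
    sl(o+[0,0,.17],h,0,.2); st('lift')
    sj(tub(-75,.12)*0+tub(-.075,.13),TH,0); st('over tub')
    sl(tub(-.075,.02),TH,0,.2); f0=arm.current_force()[2]
    z=.02
    while z>-.004:
        z-=.0015; sl(tub(-.075,z),TH,0,.04)
        if arm.current_force()[2]-f0>3: break
    st('touch'); print(z); np.save('z0.npy',z)
    snap('side','side3'); snap('top','top3'); snap('wrist','w4')
im=cv2.imread('pics/side3.png')[180:300,240:420]
b=cv2.imread('pics/w4.png')
o=np.zeros((600,640,3),'uint8'); o[:250,:375]=cv2.resize(im,(375,250)); o[255:599,:550]=cv2.resize(b,(550,344)); cv2.imwrite('pics/m4.png',o)
E
```

```text
at t43.5 [0.4584 0.1929 0.0465] w0.0501 f0.0 [0.5 0.6 1.1]
grip t44.1 [0.4583 0.1929 0.0462] w0.0157 f30.0 [-1.9 -1.   6.8]
lift t45.1 [0.4576 0.1927 0.215 ] w0.0159 f30.0 [ 0.3 -0.  -1.6]
over tub t46.4 [ 0.5033 -0.1303  0.1759] w0.0157 f30.0 [ 0.7  0.1 -2.6]
touch t49.6 [ 0.5035 -0.1314  0.0512] w0.0157 f30.0 [-0.2  0.3  3.8]
0.005000000000000001
```

View pics/m4.png

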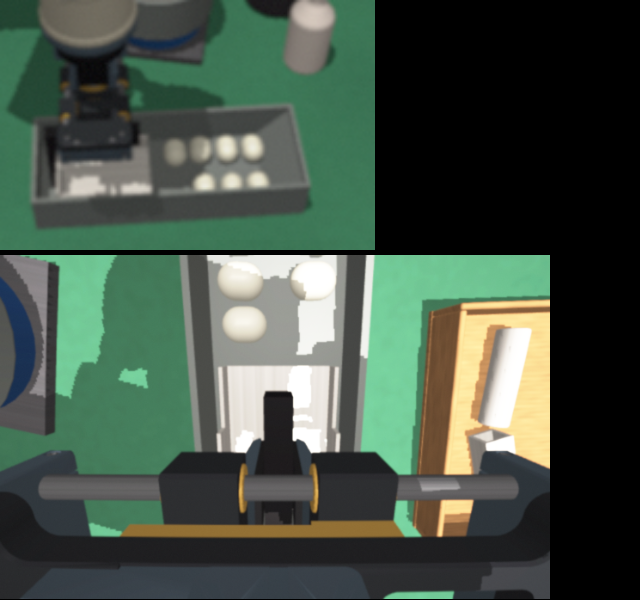

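The scoop sits flat in the tub, with the left gap (about 10 mm) larger than the right (about 4 mm), so I shift it 2.5 mm left. First scooping pass follows, monitoring force.

```bash
sed -i 's/^TC=.*/TC=np.array([.584,-.1352]); TH=-4.53/' h.py; cat >> h.py <<'E'
def scoop_pass(x0,x1,z,dth=-22):
    sl(tub(x0,z),TH,0,.06)
    x=x0; stop=0
    while x<x1-1e-6:
        x=min(x+.008,x1); sl(tub(x,z),TH,0,.06)
        F=arm.current_force()
        if np.hypot(F[0],F[1])>18: stop+=1; print('push',round(x,3),np.round(F,1))
        if stop>1: break
    lip=x+.056
    for th in range(-4,dth-1,-3):
        t=np.radians(-th); zl=.122*np.sin(t)
        sl(tub(lip+.5*min(zl,.045)/np.tan(np.radians(50))-.056*np.cos(t), z+zl-.056*np.sin(t)),TH,th,.06)
        F=arm.current_force()
        if np.linalg.norm(F)>25: print('tilt',th,np.round(F,1))
    p=tub(lip+.018-.056*np.cos(t),.09); sl(p,TH,dth,.12); st('lifted')
    p[2]=.2; sl(p,TH,dth,.2)
    return p
E
python3 - <<'E'
from h import *
z=float(np.load('z0.npy'))+.001
p=scoop_pass(-.075,.060,z); np.save('p.npy',p); st('up')
arm.sleep(.2); snap('wrist','w5'); snap('top','top5')
a=cv2.imread('pics/w5.png'); b=cv2.imread('pics/top5.png')[120:280,230:420]
o=np.zeros((600,640,3),'uint8'); o[:330,:528]=cv2.resize(a,(528,330)); o[335:599,:313]=cv2.resize(b,(313,264)); cv2.imwrite('pics/m5.png',o)
E
```

```text
lifted t57.1 [ 0.6431 -0.1398  0.1301] w0.0158 f30.0 [ 0.1 -0.1 -3.7]
up t57.9 [ 0.6423 -0.1396  0.2386] w0.0159 f30.0 [ 0.3  0.5 -4.5]
```

View pics/m5.png

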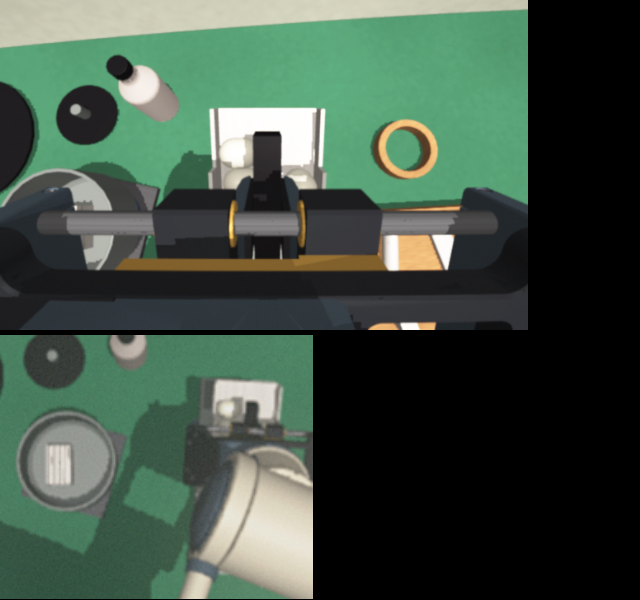

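The pan carries a good load, with a chunk visible at the pan's left (235,150). The bowl holds the section. Pour now, then count chunks numerically.

```bash
cat >> h.py <<'E'
BC=np.array([.6138,.1335]); HP=60
def pour(p):
    def at(back,zl,th):
        W=Ws(HP,th); lip=np.array([*BC,zl])-Ws(HP,0)[:,0]*back
        return lip-W@[.056,0,0]
    sj(at(.05,.22,-22),HP,-22); st('over')
    sl(at(.045,.155,-18),HP,-18,.15)
    for th in (-8,0,5,10,15,20,26,33,42,50,57): sl(at(.045,.150 if th<10 else .142,th),HP,th,.08)
    arm.sleep(.4)
    sl(at(.045,.155,62),HP,62,.1); arm.sleep(.3)
    sl(at(.06,.21,0),HP,0,.25); st('poured')
def white(n='top',f=None,z=.02):
    im,c=snap(n,f); hsv=cv2.cvtColor(im,cv2.COLOR_RGB2HSV)
    m=((hsv[:,:,1]<60)&(hsv[:,:,2]>175)).astype('uint8')
    k,l,s,ct=cv2.connectedComponentsWithStats(m)
    for i in range(1,k):
        if 15<s[i,4]<900:
            w=unproj(c,ct[i],z)[0]
            if .3<w[0]<.85 and -.6<w[1]<.55: print(f,'px',ct[i].round(0),'area',s[i,4],'xy',w[:2].round(3),'rgb',im[l==i].mean(0).round(0))
E
python3 - <<'E'
from h import *
pour(np.load('p.npy'))
sj(tub(-.075,.17),TH,0); sl(tub(-.1,.17),TH,0); arm.sleep(.2); white(f='top6'); white('side','side6'); st()
white('wrist','w6')
E
```

```text
over t59.3 [0.5518 0.0251 0.2394] w0.0161 f30.0 [-0.4  0.  -4.1]
poured t65.1 [0.5529 0.0283 0.2558] w0.0158 f30.0 [ 0.6 -0.2 -2.1]
top6 px [311. 127.] area 115 xy [0.817 0.027] rgb [187. 176. 167.]
top6 px [264. 196.] area 415 xy [0.622 0.165] rgb [208. 203. 192.]
top6 px [285. 181.] area 78 xy [0.663 0.106] rgb [212. 208. 191.]
top6 px [292. 193.] area 77 xy [0.627 0.085] rgb [212. 208. 192.]
top6 px [286. 211.] area 59 xy [0.575 0.104] rgb [210. 207. 192.]
top6 px [440. 220.] area 161 xy [ 0.541 -0.332] rgb [210. 203. 194.]
top6 px [471. 222.] area 313 xy [ 0.534 -0.42 ] rgb [224. 219. 212.]
top6 px [215. 219.] area 311 xy [0.558 0.308] rgb [182. 177. 170.]
top6 px [365. 242.] area 766 xy [ 0.483 -0.117] rgb [213. 205. 186.]
top6 px [164. 225.] area 70 xy [0.543 0.457] rgb [179. 174. 168.]
top6 px [445. 272.] area 767 xy [ 0.394 -0.343] rgb [214. 206. 186.]
top6 px [176. 266.] area 286 xy [0.424 0.422] rgb [181. 176. 169.]
top6 px [345. 293.] area 338 xy [ 0.342 -0.06 ] rgb [209. 201. 180.]
side6 px [311. 160.] area 59 xy [0.616 0.249] rgb [220. 217. 198.]
side6 px [329. 169.] are
[... 558 characters left out ...]
[ 0.538 -0.332] rgb [212. 206. 196.]
side6 px [316. 375.] area 559 xy [ 0.532 -0.427] rgb [217. 212. 201.]
 t66.5 [ 0.4788 -0.1267  0.216 ] w0.0157 f30.0 [ 0.6 -0.6 -1.7]
w6 px [266.  11.] area 120 xy [ 0.67  -0.075] rgb [201. 210. 199.]
w6 px [331.  93.] area 537 xy [ 0.576 -0.142] rgb [223. 218. 203.]
w6 px [258. 166.] area 308 xy [ 0.495 -0.044] rgb [206. 202. 192.]
w6 px [390. 166.] area 331 xy [ 0.482 -0.209] rgb [207. 207. 195.]
w6 px [  4. 172.] area 166 xy [0.515 0.286] rgb [221. 216. 209.]
w6 px [255. 218.] area 85 xy [ 0.427 -0.031] rgb [208. 203. 192.]
w6 px [393. 218.] area 93 xy [ 0.414 -0.211] rgb [207. 207. 194.]
w6 px [  5. 239.] area 218 xy [0.424 0.316] rgb [233. 229. 224.]
```

```bash
python3 - <<'E'
from h import *
sj([.42,.03,.2],TH,0); arm.sleep(.2); snap('top','top7'); snap('side','side7'); st()
t=cv2.imread('pics/top7.png'); s=cv2.imread('pics/side7.png')
o=np.zeros((600,800,3),'uint8')
o[:300,:400]=cv2.resize(t[140:290,220:420],(400,300),interpolation=cv2.INTER_CUBIC)
o[300:600,:400]=cv2.resize(s[220:295,245:395],(400,300),interpolation=cv2.INTER_CUBIC)
o[:300,400:]=cv2.resize(s[130:220,260:380],(400,300),interpolation=cv2.INTER_CUBIC)
o[300:,400:]=cv2.resize(t,(400,300))
cv2.imwrite('pics/m7.png',o)
E
```

```text
t67.6 [0.4143 0.0299 0.2458] w0.0158 f30.0 [-1.1  0.1 -2.1]
```

View pics/m7.png

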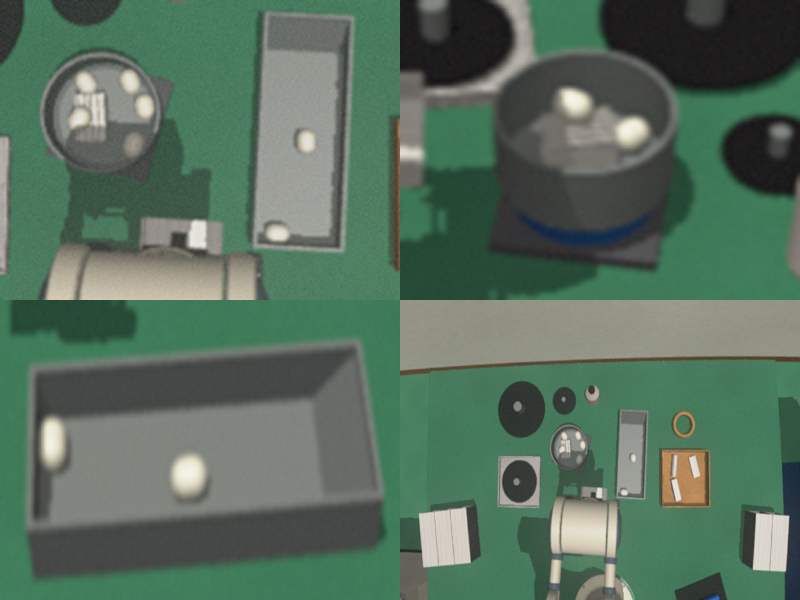

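The composite shows 5 chunks in the bowl and 2 left in the tub: one at mid-tub (305,141) and one against the near end wall (277,231). I'll compute their tub coordinates.

```bash
python3 - <<'E'
from h import *
c=arm.get_calibration('top')
w=unproj(c,[[372.5,210.5],[358.5,255.5]],.019)[:,:2]-[.584,-.1377]
a=np.radians(TH); print(w@np.array([[np.cos(a),-np.sin(a)],[np.sin(a),np.cos(a)]]))
H=TH+180
for x,th in((.0,0),(-.04,0),(-.098,0),(-.1,-22)):
    p,T=sp(tub(x,.03),H,th); q=arm.solve_ik(p,T); print(x,th,None if q is None else np.round(q))
E
```

```text
[[-0.01130358 -0.0054553 ]
 [-0.14018982  0.02722359]]
0.0 0 [ -19.   33.   87.   -0.   60. -104.]
-0.04 0 [ -20.   31.   92.   -0.   57. -105.]
-0.098 0 [ -21.   27.  100.   -0.   53. -107.]
-0.1 -22 [ -17.   40.   79.   -5.   83. -101.]
```

```bash
cat >> h.py <<'E'
def tubwhite(f):
    im,c=snap('top',f); hsv=cv2.cvtColor(im,cv2.COLOR_RGB2HSV)
    m=((hsv[:,:,1]<70)&(hsv[:,:,2]>170)).astype('uint8'); k,l,s,ct=cv2.connectedComponentsWithStats(m); a=np.radians(TH)
    for i in range(1,k):
        if s[i,4]>8:
            d=unproj(c,ct[i],.019)[0,:2]-[.584,-.1377]; d=d@np.array([[np.cos(a),-np.sin(a)],[np.sin(a),np.cos(a)]])
            if abs(d[0])<.2 and abs(d[1])<.08: print(f,'TUB',d.round(3),s[i,4])
            e=unproj(c,ct[i],.06)[0,:2]-BC
            if np.hypot(*e)<.085: print(f,'BOWL',e.round(3),s[i,4])
def rev_pass(xs,xe,z,dth=-24):
    H=TH+180; x,th=xs,12.
    def at(x,th): t=np.radians(th); return tub(x, z+max(0,.056*np.sin(t)))
    sl(at(x,th)+[0,0,.03],H,th,.12); sl(at(x,th),H,th,.06)
    n=0
    while x>xe+1e-6:
        x=max(x-.006,xe); th=12.*np.clip((x-.04)/(.072-.04),0,1); sl(at(x,th),H,th,.05)
        F=arm.current_force()
        if np.hypot(F[0],F[1])>15: n+=1; print('push',round(x,4),np.round(F,1))
        if n>1: break
    lip=x-.056
    for th in range(-2,dth-1,-2):
        t=np.radians(-th); zl=.122*np.sin(t)
        sl(tub(lip+.056*np.cos(t)+.001,z+zl-.056*np.sin(t)),H,th,.05)
    sl(tub(lip+.056*np.cos(t)+.004,.1),H,dth,.1); st('lifted')
    sl(tub(lip+.056*np.cos(t)+.004,.2),H,dth,.2)
E
python3 - <<'E'
from h import *
tubwhite('top8a')
z=float(np.load('z0.npy'))+.0003
sj(tub(.03,.16),TH+180,0); sl(tub(.072,.08),TH+180,12,.2); st()
rev_pass(.072,-.0985,z); arm.sleep(.2)
tubwhite('top8')
E
```

```text
top8a BOWL [0.023 0.023] 226
top8a BOWL [ 0.045 -0.032] 75
top8a BOWL [ 0.01  -0.051] 78
top8a BOWL [-0.004  0.04 ] 72
top8a TUB [-0.011 -0.008] 77
top8a TUB [-0.142  0.027] 67
 t71.2 [ 0.6523 -0.1407  0.1269] w0.0160 f30.0 [-0.4 -0.2 -1.7]
lifted t83.8 [ 0.5088 -0.1292  0.1391] w0.0158 f30.0 [-0.9 -0.5 -2.9]
top8 TUB [0.088 0.052] 300
top8 TUB [ 0.104 -0.063] 363
top8 BOWL [0.006 0.025] 384
top8 BOWL [ 0.045 -0.032] 74
top8 BOWL [ 0.01  -0.051] 77
top8 TUB [ 0.032 -0.036] 49
top8 TUB [-0.078  0.01 ] 1991
top8 BOWL [-0.04  -0.034] 57
```

```bash
python3 - <<'E'
from h import *
pour(None)
sj([.42,.03,.2],TH,0); arm.sleep(.2); tubwhite('top9'); st(); white(f='top9b')
E
```

```text
over t86.3 [0.5515 0.0253 0.2393] w0.0160 f30.0 [ 0.4  0.2 -2.9]
poured t92.2 [0.5529 0.0283 0.2559] w0.0157 f30.0 [ 0.2  0.3 -1.3]
top9 BOWL [0.056 0.005] 78
top9 BOWL [ 0.046 -0.034] 81
top9 BOWL [0.021 0.026] 223
top9 BOWL [ 0.014 -0.013] 78
top9 BOWL [ 0.01  -0.051] 78
top9 BOWL [-0.004  0.041] 75
 t93.5 [0.4144 0.0305 0.2459] w0.0158 f30.0 [ 0.4 -0.1 -1.3]
top9b px [312. 127.] area 92 xy [0.818 0.024] rgb [183. 172. 164.]
top9b px [271. 177.] area 74 xy [0.675 0.143] rgb [208. 205. 187.]
top9b px [285. 180.] area 70 xy [0.665 0.104] rgb [210. 206. 189.]
top9b px [264. 189.] area 215 xy [0.639 0.165] rgb [203. 198. 187.]
top9b px [278. 192.] area 74 xy [0.631 0.125] rgb [209. 205. 188.]
top9b px [292. 193.] area 72 xy [0.627 0.086] rgb [209. 206. 189.]
top9b px [258. 199.] area 70 xy [0.613 0.181] rgb [207. 204. 189.]
top9b px [440. 221.] area 164 xy [ 0.538 -0.332] rgb [206. 198. 189.]
top9b px [471. 222.] area 309 xy [ 0.534 -0.42 ] rgb [220. 215. 207.]
top9b px [216. 219.] area 183 xy [0.558 0.304] rgb [179. 173. 167.]
top9b px [442. 253.] area 253 xy [ 0.448 -0.335] rgb [223. 220. 213.]
top9b px [318. 257.] area 119 xy [0.445 0.014] rgb [219. 217. 210.]
top9b px [172. 270.] area 76 xy [0.414 0.433] rgb [179. 174. 167.]
top9b px [248. 306.] area 791 xy [0.31  0.214] rgb [209. 201. 181.]
```

Tub empty, 7 chunks in the bowl and nothing spilled. Set the scoop down in the tub, then return the lid.

```bash
python3 - <<'E'
from h import *
x=-.02
sj(tub(x,.12),TH,0); sl(tub(x,.015),TH,0,.2); f0=arm.current_force()[2]; z=.015
while z>.003:
    z-=.001; sl(tub(x,z),TH,0,.03)
    if arm.current_force()[2]-f0>2.5: break
st('touch'); print(z)
arm.grip(.04); sl(tub(x,.14),TH,0,.2); st('released')
R=np.array([.4935,.3804]); y=best([*R,.15],ang(0)); M=Rd(y)
mt([*R,.15],M); arm.grip(.06)
im,c=snap('wrist','w10'); top,ct=snap('top','top10')
# bowl centre from rim, dark ring
print('time',arm.current_t())
g=cv2.cvtColor(cv2.imread('pics/top9.png'),cv2.COLOR_BGR2HSV)
m=((g[:,:,1]<70)).astype('uint8'); q=np.zeros_like(m); cv2.circle(q,(271,193),38,1,-1); m*=q
u=proj(ct,[.6138+.08*np.cos(a) if 0 else .6138,.1335,.116]); print('pred rim centre',u)
best_=None
A=np.linspace(0,2*np.pi,180,endpoint=False); gr=cv2.GaussianBlur(cv2.cvtColor(cv2.imread('pics/top9.png'),cv2.COLOR_BGR2LAB)[:,:,1].astype(np.float32),(3,3),0)
for dx in np.arange(-.008,.0081,.001):
  for dy in np.arange(-.008,.0081,.001):
    s=lambda r:cv2.remap(gr,proj(ct,np.c_[.6138+dx+r*np.cos(A),.1335+dy+r*np.sin(A),0*A+.116]).astype(np.float32).reshape(-1,1,2),None,cv2.INTER_LINEAR)
    v=np.minimum(s(.077)-s(.084),25).mean()
    if best_ is None or v>best_[0]: best_=(v,dx,dy)
print(best_)
E
```

```text
touch t97.6 [ 0.5582 -0.1332  0.0511] w0.0158 f30.0 [-0.6  0.5  2.2]
0.004999999999999993
released t99.0 [ 0.5575 -0.1329  0.185 ] w0.0398 f0.0 [ 0.  -0.5 -0.2]
time 101.525
pred rim centre [270.62084251 195.33072898]
(np.float32(9.802137), np.float64(-0.001), np.float64(0.002999999999999999))
```

```bash
python3 - <<'E'
from h import *
from scipy.optimize import minimize
A=np.linspace(0,2*np.pi,240,endpoint=False)
def fit(f,cam,z,r,x0,ch,sgn):
    c=arm.get_calibration(cam); L=cv2.cvtColor(cv2.imread(f'pics/{f}.png'),cv2.COLOR_BGR2LAB).astype(np.float32)
    g=cv2.GaussianBlur(L[:,:,ch],(5,5),0)
    def s(d,r): return cv2.remap(g,proj(c,np.c_[x0[0]+d[0]/1e3+r*np.cos(A),x0[1]+d[1]/1e3+r*np.sin(A),0*A+z]).astype(np.float32).reshape(-1,1,2),None,cv2.INTER_LINEAR)
    b=minimize(lambda d:-np.clip(sgn*(s(d,r-.004)-s(d,r+.004)),-5,20).mean(),[0,0],method='Nelder-Mead',options=dict(initial_simplex=[[-6,-6],[6,-3],[0,7]]))
    print(f,b.x.round(1),round(-b.fun,1))
x0=(.6138,.1335)
fit('top0','top',.121,.082,x0,1,1)
fit('side0','side',.121,.082,x0,1,1)
for f in('top2','top9','top7'): fit(f,'top',.116,.080,x0,1,1)
for f in('side6','side7'): fit(f,'side',.116,.080,x0,1,1)
fit('top10','top',.018,.082,(.4935,.3804),0,-1)
E
```

```text
top0 [0.1 0.4] 12.6
side0 [-2.1 -5.9] 5.9
top2 [-0.6  2.9] 10.9
top9 [-0.2  3.1] 9.6
top7 [-0.1  3.1] 9.7
side6 [-1.8 -4.3] 3.1
side7 [-3.4 -5.7] 4.9
top10 [-0.3  7.2] 19.3
```

The bowl rim sits about 2 mm further in +y than the lid's starting centre, so I aim for (.6135,.1355). Now the lid goes back.

```bash
python3 - <<'E'
from h import *
R=np.array([.4935,.3804]); L=np.array([.6135,.1355])
y=best([*R,.1],ang(0)); M=Rd(y)
ml([*R,.031],M,.15); arm.grip(0); st('grip')
if arm.current_width()>.02:
    ml([*R,.2],M,.2); st('lift'); ml([*L,.2],M,.25); ml([*L,.146],M,.15); arm.sleep(.2)
    z=lower([*L,.146],M,.130,.0015,2.5); st('down'); print('z',z)
E
```

```text
grip t103.1 [ 0.4936  0.3804 -0.0008] w0.0272 f30.0 [-0.5 -1.   4.1]
lift t104.1 [0.4928 0.38   0.1668] w0.0275 f30.0 [-0.3 -0.3 -1.3]
down t108.0 [0.6137 0.1355 0.1022] w0.0274 f30.0 [-0.1 -0.2  2.9]
z 0.13399999999999998
```

Contact at .134, exactly the expected seat height. Release and verify from the cameras numerically.

```bash
python3 - <<'E'
from h import *
arm.grip(.06); st(); L=[.6135,.1355]; M=np.array(arm.current_tool_rot()); ml([*L,.22],M,.2)
mt([.42,-.05,.3],Rd(best([.42,-.05,.3],ang(0)))); arm.sleep(.5)
snap('side','side11'); snap('top','top11'); white(f='top12'); st()
from scipy.optimize import minimize
A=np.linspace(0,2*np.pi,240,endpoint=False)
def fit(f,cam,z,r,x0,ch):
    c=arm.get_calibration(cam); g=cv2.GaussianBlur(cv2.cvtColor(cv2.imread(f'pics/{f}.png'),cv2.COLOR_BGR2LAB).astype(np.float32)[:,:,ch],(5,5),0)
    s=lambda d,r: cv2.remap(g,proj(c,np.c_[x0[0]+d[0]/1e3+r*np.cos(A),x0[1]+d[1]/1e3+r*np.sin(A),0*A+z]).astype(np.float32).reshape(-1,1,2),None,cv2.INTER_LINEAR)
    b=minimize(lambda d:-np.clip(s(d,r-.004)-s(d,r+.004),-5,20).mean(),[0,0],method='Nelder-Mead',options=dict(initial_simplex=[[-6,-6],[6,-3],[0,7]])); print(f,b.x.round(1),-b.fun)
fit('top11','top',.121,.082,(.6138,.1335),1); fit('side11','side',.121,.082,(.6138,.1335),1)
# knob vs expectation (grey blob in dark lid)
for f,cam in(('top11','top'),('side11','side'),('top0','top'),('side0','side')):
    c=arm.get_calibration(cam); u=proj(c,[.6138,.1335,.161]).round().astype(int); g=cv2.imread(f'pics/{f}.png',0)[u[1]-9:u[1]+10,u[0]-12:u[0]+13]
    m=g>115; ys,xs=np.nonzero(m); print(f,'knob top px',xs.mean()+u[0]-12,ys.mean()+u[1]-9,m.sum())
E
```

```text
t108.7 [0.6135 0.1355 0.102 ] w0.0604 f0.0 [ 0.2 -0.3  0.3]
top12 px [312. 127.] area 102 xy [0.818 0.026] rgb [184. 173. 165.]
top12 px [357. 211.] area 285 xy [ 0.571 -0.098] rgb [221. 218. 212.]
top12 px [379. 211.] area 297 xy [ 0.571 -0.159] rgb [219. 217. 210.]
top12 px [440. 221.] area 168 xy [ 0.538 -0.331] rgb [207. 199. 190.]
top12 px [471. 222.] area 311 xy [ 0.534 -0.42 ] rgb [222. 216. 208.]
top12 px [368. 214.] area 20 xy [ 0.563 -0.128] rgb [189. 184. 177.]
top12 px [359. 233.] area 19 xy [ 0.51  -0.102] rgb [193. 193. 186.]
top12 px [380. 234.] area 27 xy [ 0.505 -0.161] rgb [196. 196. 189.]
top12 px [442. 253.] area 253 xy [ 0.448 -0.334] rgb [224. 222. 215.]
top12 px [308. 295.] area 882 xy [0.339 0.044] rgb [211. 203. 183.]
 t111.0 [ 0.42  -0.05   0.268] w0.0601 f0.0 [ 0.4  0.5 -0.2]
top11 [0.3 1.4] 11.418745994567871
side11 [-2.9 -5.8] 5.97368860244751
top11 knob top px 267.43589743589746 193.9102564102564 78
side11 knob top px 315.6470588235294 150.38235294117646 34
top0 knob top px 267.6666666666667 193.95238095238096 84
side0 knob top px 315.5483870967742 150.74193548387098 31
```

```bash
python3 - <<'E'
from h import *
print(arm.sign_off(), arm.current_t())
E
```

```text
the job is handed in; nothing more can be done
the job is handed in; nothing more can be done
```

Job handed in after about 111 s: the section and all 7 chunks are in the bowl, the scoop stands flat in the empty tub, and the lid is back on the rim, level and centred to within about 2 mm.

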